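Seat a streak-test guide plate on its two pins and swing its clip over

ROBOT

A 6-joint arm with a two-finger parallel gripper is mounted at the origin on a cart in front of the work surface, level with it; the furniture and walls round the work are solid. World frame = base frame: x ahead of the robot, y to its left, z up, the work surface at z = 0. Lengths are in mm, angles in rad, forces in N, time in s.
With the tool pointing down it reaches from about 350 to 975 mm from the base axis. Payload 7.1 kg.
Tool frame: the origin (TCP) lies between the finger pads; the fingertips stand 14 mm ahead of it and the grasp point (between the pads) lies 5 mm behind it; z points along the fingers, y is the direction in which the jaws open and shut (so a half turn about z gives the same grasp; the last joint's range is limited). The gripper opens to 88 mm and grips with 3 to 60 N. Pads are 20 mm wide; open, the fingers measure 115 mm over their backs; the gripper's body (75 mm by 178 mm) begins 61 mm behind the grasp point.
Start: joints at [-1.274, 0.423, 1.63, -0, 1.089, -0.019], TCP at [194.128, -594.07, 236.675] pointing down, gripper open.
Joint ranges: [-3, 3], [-0.9, 2.11], [0.09, 2.58], [-1.31, 4.45], [0.11, 2.69], [-2.54, 2.54]. Speed limits (rad/s): [2.39, 2.39, 3.01, 3.14, 3.14, 3.14].

INTERFACE

Orientations are given as a rotation vector (axis times angle).
In Python, from workcell import get_obs, get_image, calibration, close_job, regions_of, place_of gives the robot as it stands.
- The arm moves only by the tool move_arm, never from a script. Its argument "deltas" is a list of rows, each a list of 5 numbers: the closure in counts, from 0 (fully open) to 255 (shut), then the shift along the tool's x, y, z in m, then the turn about the tool's z in rad. In form: [[grip, x, y, z, roll], ...]. A call has 1 to 5 rows; each row is the pose to reach, as a shift and turn from the pose commanded when the call began, along the tool's axes at that moment; what a row does not reach only later rows make up. A row lasts 1/12 s, in which the tool goes at most 41.7 mm and 7.16 degrees, less where a joint would pass 70% of its speed; a pose out of reach is approached as far as the arm can. A call with a gripper value outside its range is refused whole. The fingers move at their own pace and stop on an object; the grip force is fixed at half the most. Time passes only in rows, so rows that repeat a pose let the fingers close. It gives the time, the measured TCP pose, the force and the opening at its end, in the units of the state.
- get_obs(): the state, without advancing time (a new reading comes with each control period).
- get_image(name): name is "scene" or "side" or "wrist"; returns the picture (384x512x3 uint8, blue, green, red); there is no depth.
- calibration(name): a dict with "intrinsics" (3x3 intrinsics, pixels), "distortion" ([k1, k2, p1, p2, k3] as OpenCV has them; the pictures are not rectified), "world_to_cam" (4x4, takes a point from world to camera coordinates); the wrist camera has in their place "hand_eye" (4x4, takes a point from camera to tool coordinates, whose origin is the TCP and whose axes are the flange's). Camera axes: x right, y down, z forward; pixel columns grow to the right and rows downward; lengths in mm; the calibration is good to about 2 mm. A picture is of the moment at which its call begins: read the wrist's pose just before it. calibration takes no time and is no camera call.
- close_job(): hands the job in, once; it reports no verdict.
Trained networks look in the newest picture that a camera, given by its name, has taken for a name from the list of things; names that differ only in an ending like _2 or _b are one class to them, and where a whole thing is asked for, a point or a joint stands for the part that bears it (a point fixed in the world has none). Each returns a list of dicts, best first, with "conf" (0 to 1); they miss things now and then, are a little off and sometimes report something else, mostly with a low value. They report only what shows in the picture. A call takes as long as a camera call.
- regions_of(camera, name): "region" (384x512 bool, what is visible of it).
- place_of(camera, name): "location" ([x, y, z] in mm, in world coordinates, good to about 4 mm: a listed point, or the origin of a listed thing).
The state is a dict: "t": time; "qpos": joint angles; "qvel": joint speeds; "joint_torque": joint torques, N m; "ee_pos": TCP position; "orientation": TCP orientation; "ft_force": force on the tool from outside, world axes, zero at the start; "moment": the same for the moment, N m; "width": finger opening in mm.
Only numpy, scipy, OpenCV 4.12 (cv2) and the standard library are available. Lean on these libraries where they do the work, as an engineer would, in place of code of your own. Each camera call takes 0.05 s, during which the arm holds its last target.

TASK

The slotted guide plate of the streak-test jig has been laid on crooked and rides on the tips of the jig's two locating pins. Nudge it sideways with the fingertips until both its holes drop over the pins and it lies flat on the jig, then push the swing clip fully round, over the plate's far edge, to lock it. Never lift or tip up the plate, and leave the things lying round the jig where they are.

Things in the scene. Friction and masses are not known exactly. Their poses are not given: they have to be found in the camera images.
- jig: The jig: a fixed grey block, 136 (x) x 170 (y) mm, flat deck 18 mm above the table. Origin at the centre of its underside, on the table; x to its rear (away from the robot), y to its left, z up. In the deck is a 54 mm square well, centred at x = +2 mm, with a white tile whose top is 1 mm below the deck.
- pin_left (a point): Tip of the jig's left steel pin, at x = -31, y = +44 mm in the jig's frame. Pins are 8 mm across and stand 5 mm above the deck; the upper 2 mm taper to a 4 mm tip.
- pin_right (a point): Tip of the jig's right steel pin, at x = -31, y = -44 mm in the jig's frame; same shape.
- guide_plate: The loose guide plate: bare metal, 90 (x) x 130 (y) x 8 mm, about 0.25 kg. Origin at the centre of its underside, z up. Seated, its axes and origin match the jig's, 18 mm higher (flat on the deck), with 1 mm play. At the start it is 10-20 mm too far to the front (-x), up to 14 mm off left or right, turned up to 0.15 rad, rear edge on the deck, front edge raised 5-9 mm by the pin tips.
- hole_left (a point): Centre of the plate's round 10 mm through hole at its underside, at x = -31, y = +44 mm in the plate's frame; it goes over the left pin. (Three 5 x 34 mm slots round the plate's centre are not for the pins.)
- hole_right (a point): Centre of the plate's elongated through hole, 10 (x) x 13 (y) mm, at its underside, at x = -31, y = -44 mm in the plate's frame; it goes over the right pin.
- clip (a joint): Angle of the swing clip, rad: 0 = parked, pointing to the jig's +y, clear behind the plate; 1.57 = end stop, pointing to the jig's -x, over the rear edge of the seated plate. Turns anticlockwise seen from above about an upright pivot at x = +58 mm, y = 0 in the jig's frame; light friction (about 1.5 N at the post), stays where it is left.
- clip_post (a point): Middle of the black upright post on the clip by which it is pushed: 11 mm across at its head, 31 to 48 mm above the table (this point 41 mm), 27 mm from the pivot. The clip's steel arm is 14 mm wide, 4 mm thick, reaches 33 mm from the pivot, underside 27.5 mm above the table, 1.5 mm above the seated plate; its pivot screw rises to 36 mm.
- ore: Rough brown-green rock, 44 x 62 x 40 mm, left of the jig; not part of the job. Origin at the centre of its underside.
- scriber: Thin grey metal scriber, 10 x 163 x 10 mm (long along its y), right of the jig; not part of the job. Origin at the centre of its underside.
- brush: Thin wooden dusting brush, 11 x 164 x 11 mm (long along its y), behind the jig; not part of the job. Origin at the centre of its underside.
- loupe: Folded metal pocket loupe, 27 x 56 x 17 mm, in front of the jig to the left; not part of the job. Origin at the centre of its underside.
- vial: Small sample vial, 23 mm across, 48 mm tall, behind the jig to the left; not part of the job. Origin at the centre of its underside.
- marble: Grey-white rock, 45 x 58 x 42 mm, behind the jig to the right; not part of the job. Origin at the centre of its underside.

How it is judged (in metres and radians):
On the way, in this order (a step that is already met when the one before it is completed fails the run):
1. the guide plate has dropped over both pins and lies flat on the jig (x of guide_plate in the frame of jig between -0.003 and 0.003 m and y of guide_plate in the frame of jig between -0.003 and 0.003 m and z of guide_plate in the frame of jig below 0.0195 m and angle between the x axis of guide_plate and the x axis of jig, either way round below 0.06 rad and angle between guide_plate's own z axis and vertical below 0.025 rad), for 0.2 s.
2. the clip is pushed round over the plate's rear edge (all of step 1 and value of joint clip above 1.4 rad), for 0.2 s.
At the end, for the whole second after the job is handed in: The guide plate lies flat on the jig's deck (underside within 1.5 mm of it, within 0.025 rad of level) with both holes over the pins (within 3 mm and 0.06 rad of the seated place), the clip stands over its rear edge (at least 1.4 rad, end stop at 1.57), and all is at rest (all of step 2 and linear speed of guide_plate below 0.02 m/s and velocity of joint clip below 0.1 rad/s); the robot touches nothing.
It fails at once if the guide plate is lifted off the jig (z of guide_plate in the frame of jig above 0.034 m).
It fails at once if the guide plate is tipped up (angle between guide_plate's own z axis and vertical above 0.3 rad).
It fails at once if a thing lying round the jig is moved by more than 12 mm (distance of any of ore, scriber, brush, loupe, vial, marble from where it was at the start of the episode above 0.012 m).
It also fails if it takes over 72 s, if anything falls off the work surface, if the arm or the gripper's body presses on something with over 40 N, if the wrist force passes 120 N, or if a joint passes its speed limit or range.

## Working session

There is one attempt and no reset: what is moved stays moved. The work goes in short steps, Python scripts to look and compute and a tool call to move; the robot and the scene stay as the last step left them, time stands still between calls to the robot, and variables do not carry over. Pictures are saved under pics/ and viewed, and the job is handed in when it is done.

Besides the shell and the picture viewer there is one more tool, called after "Emit:" as name(argument=value, ...) on one line, values as JSON. move_arm: Moves the arm, as the interface text tells. Its arguments: {"type":"object","properties":{"deltas":{"type":"array","items":{"type":"array","items":{"type":"number"}}}},"required":["deltas"]}

```bash
ls; mkdir -p pics; cat > h.py <<'E'
import numpy as np, cv2
from workcell import *
from scipy.spatial.transform import Rotation as R
def snap(n,f,up=1):
    im=get_image(n); cv2.imwrite('pics/'+f,cv2.resize(im,None,fx=1.5,fy=1.5,interpolation=cv2.INTER_CUBIC) if up else im); return im
E
python3 - <<'E'
from h import *
np.set_printoptions(precision=4,suppress=True)
o=get_obs(); print({k:(np.round(v,3)) for k,v in o.items()})
for n in ['scene','side','wrist']:
    c=calibration(n); print(n,c)
snap('scene','s0.png'); snap('side','d0.png')
for cam in ['scene','side']:
  for nm in ['jig','pin_left','pin_right','guide_plate','hole_left','hole_right','clip_post','ore','scriber','brush','loupe','vial','marble']:
    r=place_of(cam,nm); print(cam,nm,[(np.round(x['location'],1),round(x['conf'],2)) for x in r[:2]])
E
```

```text
pics
{'t': np.float64(0.0), 'qpos': array([-1.274,  0.424,  1.631,  0.   ,  1.089, -0.019]), 'qvel': array([ 0.   , -0.001,  0.   ,  0.001,  0.   , -0.001]), 'joint_torque': array([ -0.   , -54.463, -27.367,   0.064,   0.023,  -0.   ]), 'ee_pos': array([ 193.967, -593.568,  235.869]), 'orientation': array([-3.101, -0.494,  0.   ]), 'ft_force': array([ 1.158,  0.387, -0.276]), 'moment': array([ 0.005, -0.059,  0.022]), 'width': np.float64(87.766)}
scene {'intrinsics': array([[382.0964,   0.    , 253.833 ],
       [  0.    , 382.0964, 190.5878],
       [  0.    ,   0.    ,   1.    ]]), 'distortion': array([-0.1316,  0.    ,  0.    ,  0.    ,  0.    ]), 'world_to_cam': array([[ -0.7035,  -0.7103,   0.0262, 465.9059],
       [ -0.3612,   0.3255,  -0.8738, 220.2483],
       [  0.6121,  -0.6242,  -0.4855, 632.2874],
       [  0.    ,   0.    ,   0.    ,   1.    ]])}
side {'intrinsics': array([[384.4939,   0.    , 256.95  ],
       [  0.    , 384.4939, 193.2523],
       [  0.    ,   0.    ,   1.    ]]), 'distortion': array([-0.014,  0.   ,  0.   ,  0.   ,  0.   ]), 'world_to_cam': array([[ 
[... 1496 characters left out ...]
]), 0.62), (array([585.3, 198.9,   0.5]), 0.36)]
side pin_right [(array([493.1,   3. ,  19.5]), 0.84)]
side guide_plate [(array([517.7,  36. ,  21.3]), 0.87)]
side hole_left [(array([510.7,  94.8,  24.5]), 0.75)]
side hole_right [(array([478.4,   0.1,  23.6]), 0.71)]
side clip_post [(array([668.8,  12.4,  -1.4]), 0.71), (array([588.1,  55.3,  42.4]), 0.42)]
side ore [(array([585.5, 196. ,   0.1]), 0.64)]
side scriber [(array([479. , -80.9,   1.8]), 0.55)]
side brush [(array([671.9,  10.9,  -3.6]), 0.68)]
side loupe [(array([531. ,  45.7,  -0. ]), 0.68), (array([417.8, 180.4,   0.4]), 0.66)]
side vial [(array([663.7, 148.9,   0.8]), 0.52)]
side marble [(array([ 626.1, -112.4,   -0. ]), 0.93)]
```

View pics/s0.png

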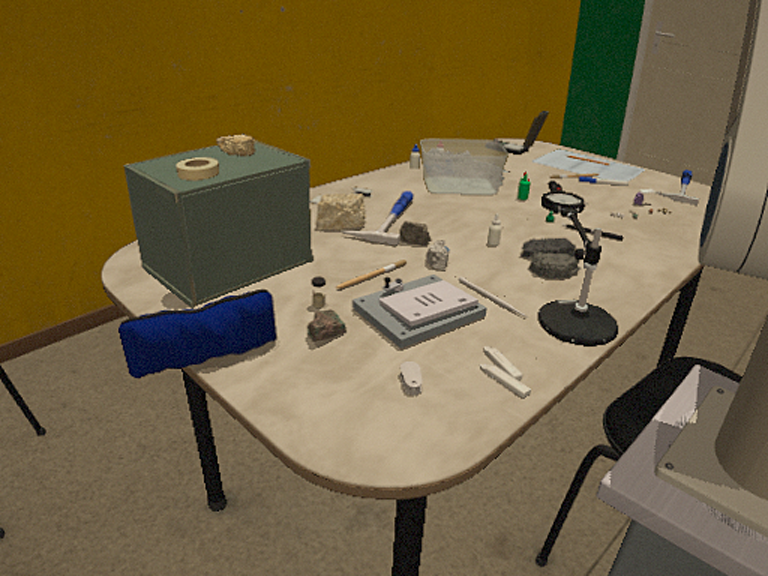

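View pics/d0.png

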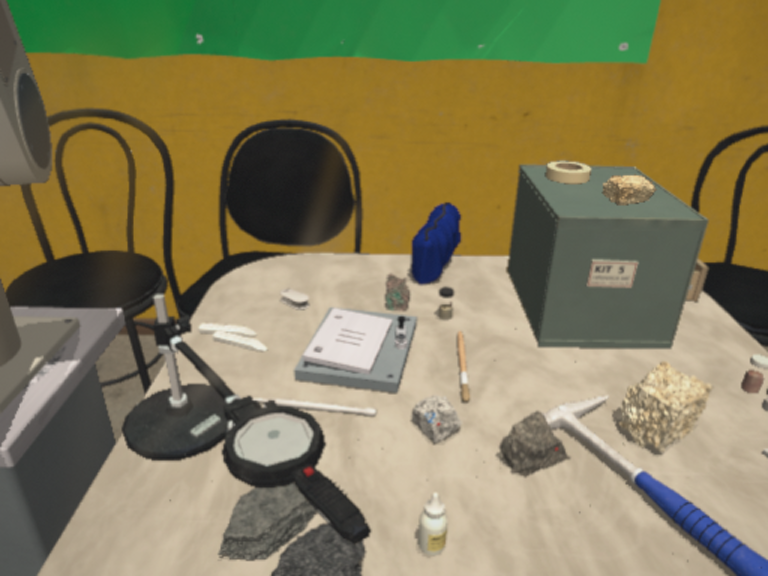

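```bash
cat >> h.py <<'E'
def ray(cam,px,T=None):
    c=calibration(cam);K=c['intrinsics'];d=c['distortion']
    p=cv2.undistortPoints(np.array([[px]],float),K,d)[0,0]
    v=np.array([p[0],p[1],1.])
    if cam=='wrist':
        H=c['hand_eye']; M=T@H; return M[:3,3],(M[:3,:3]@v)/np.linalg.norm(v)
    W=c['world_to_cam'];Rm=W[:3,:3];t=W[:3,3]
    return -Rm.T@t,(Rm.T@v)/np.linalg.norm(v)
def tri(rays):
    A=np.zeros((3,3));b=np.zeros(3)
    for o,v in rays:
        P=np.eye(3)-np.outer(v,v);A+=P;b+=P@o
    x=np.linalg.solve(A,b); return x,[np.linalg.norm((np.eye(3)-np.outer(v,v))@(x-o)) for o,v in rays]
def atz(r,z): o,v=r; return o+v*(z-o[2])/v[2]
def pose():
    o=get_obs();T=np.eye(4);T[:3,:3]=R.from_rotvec(o['orientation']).as_matrix();T[:3,3]=o['ee_pos'];return T,o
def proj(cam,P,T=None):
    c=calibration(cam);P=np.atleast_2d(np.array(P,float))
    if cam=='wrist': W=np.linalg.inv(T@c['hand_eye'])
    else: W=c['world_to_cam']
    q=P@W[:3,:3].T+W[:3,3]
    return cv2.projectPoints(q,np.zeros(3),np.zeros(3),c['intrinsics'],c['distortion'])[0][:,0]
E
python3 - <<'E'
from h import *
np.set_printoptions(precision=1,suppress=True)
for n,a,b in [('posttop',(597,230),(158,297)),('lens',(563,201),(274,440)),('lenshandle',(553,185),(350,530)),('base',(578,322),(180,425)),('boxnear',(310,260),(543,343)),('boxtop',(308,160),(520,170)),('bag',(200,300),(437,215))]:
    print(n,*tri([ray('scene',np.array(a)/1.5),ray('side',np.array(b)/1.5)]))
T,o=pose(); print(T)
E
```

```text
posttop [ 330.8 -114.2  166.7] [np.float64(0.6643261436085481), np.float64(0.6643261436085472)]
lens [ 476.8 -283.3  128.8] [np.float64(0.7838241814634747), np.float64(0.7838241814633878)]
lenshandle [ 543.5 -365.   123.5] [np.float64(0.16391064289817223), np.float64(0.1639106428980236)]
base [ 331.6 -121.7    2.7] [np.float64(0.6929945881535893), np.float64(0.6929945881535796)]
boxnear [792.7  60.6   4.7] [np.float64(2.1652260085908566), np.float64(2.1652260085908956)]
boxtop [735.1 107.5 232.2] [np.float64(14.061087539877239), np.float64(14.061087539877155)]
bag [658.3 354.3  90.4] [np.float64(0.4552825990004658), np.float64(0.4552825990005248)]
[[   1.     0.3    0.   194.1]
 [   0.3   -1.     0.  -594.1]
 [   0.    -0.    -1.   236.7]
 [   0.     0.     0.     1. ]]
```

Emit:
move_arm(deltas=[[0, 0.028, -0.028, -0.01, 0], [0, 0.056, -0.056, -0.02, 0], [0, 0.084, -0.084, -0.03, 0], [0, 0.112, -0.112, -0.04, 0], [0, 0.14, -0.14, -0.05, 0]])

```text
t: 1.82
ee_pos: [284.1, -415.8, 287.1]
orientation: [-3.103, -0.493, -0.0]
ft_force: [0.4, 0.8, 0.4]
width: 87.6
```

Emit:
move_arm(deltas=[[0, 0.029, -0.028, 0, 0], [0, 0.058, -0.056, 0, 0], [0, 0.087, -0.084, 0, 0], [0, 0.116, -0.112, 0, 0], [0, 0.145, -0.14, 0, 0]])

```text
t: 2.23
ee_pos: [378.6, -237.7, 287.0]
orientation: [3.102, 0.493, 0.001]
ft_force: [0.8, -0.1, -0.2]
width: 87.8
```

Emit:
move_arm(deltas=[[0, 0.029, -0.028, 0, 0], [0, 0.058, -0.056, 0, 0], [0, 0.087, -0.084, 0, 0], [0, 0.116, -0.112, 0, 0], [0, 0.145, -0.14, 0, 0]])

```text
t: 2.65
ee_pos: [473.0, -59.3, 287.0]
orientation: [3.102, 0.494, 0.001]
ft_force: [-0.1, -1.3, 0.2]
width: 88.0
```

Emit:
move_arm(deltas=[[0, 0.016, -0.016, 0.02, 0.104], [0, 0.032, -0.032, 0.045, 0.208], [0, 0.048, -0.048, 0.07, 0.312], [0, 0.064, -0.064, 0.095, 0.416], [0, 0.08, -0.08, 0.115, 0.52]])

```text
t: 3.07
ee_pos: [523.5, 40.8, 170.1]
orientation: [3.124, -0.328, -0.001]
ft_force: [-0.7, -0.1, -0.0]
width: 87.8
```

```bash
python3 - <<'E'
from h import *
np.set_printoptions(precision=3,suppress=True)
T,o=pose(); print(T,o['t'],o['qpos'])
snap('wrist','w1.png')
for nm in ['jig','pin_left','pin_right','guide_plate','hole_left','hole_right','clip_post','clip']:
    r=place_of('wrist',nm); print(nm,[(np.round(x['location'],1),round(x['conf'],2)) for x in r[:2]])
E
```

```text
[[  0.978  -0.208  -0.001 523.496]
 [ -0.208  -0.978  -0.     40.779]
 [ -0.001   0.     -1.    170.079]
 [  0.      0.      0.      1.   ]] 3.0667 [ 0.055  0.371  1.899 -0.     0.872  1.835]
jig [(array([527. ,  49.8,   1. ]), 0.8)]
pin_left [(array([510.1,  96.3,  23.5]), 0.56)]
pin_right [(array([493. ,   7.5,  22.8]), 0.63)]
guide_plate [(array([522.7,  41.7,  21. ]), 0.76), (array([657.5, 146.9,  -1.5]), 0.33)]
hole_left [(array([500.7,  87.5,  25.5]), 0.87)]
hole_right [(array([479.5,   1.6,  24.8]), 0.94)]
clip_post [(array([590.6,  59.5,  46.8]), 0.69)]Traceback (most recent call last):
  File "<stdin>", line 6, in <module>
ValueError: it knows: brush, clip_post, guide_plate, hole_left, hole_right, jig, loupe, marble, ore, pin_left, pin_right, scriber, vial
```

View pics/w1.png

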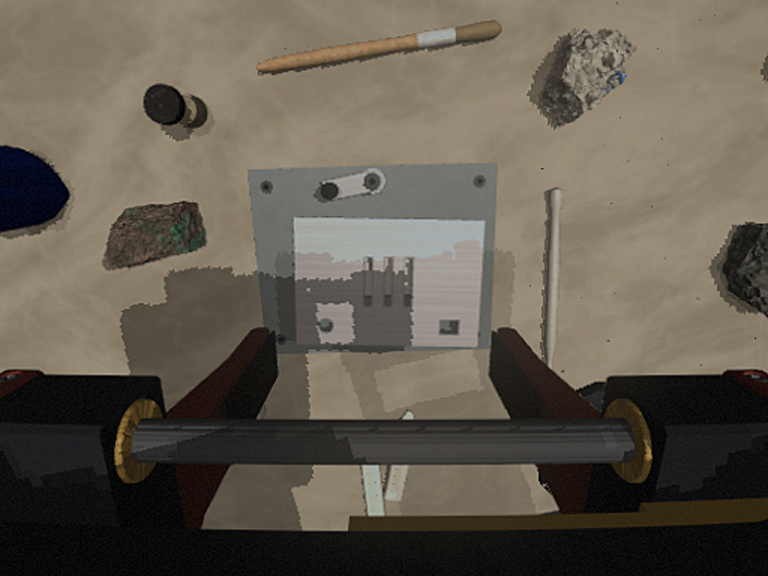

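```bash
python3 - <<'E'
from h import *
im=get_image('wrist')
cv2.imwrite('pics/w1c.png',cv2.resize(im[100:245,155:345],None,fx=4,fy=4,interpolation=cv2.INTER_CUBIC))
cv2.imwrite('pics/w1r.png',im)
E
```

```text
(no output)
```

View pics/w1c.png

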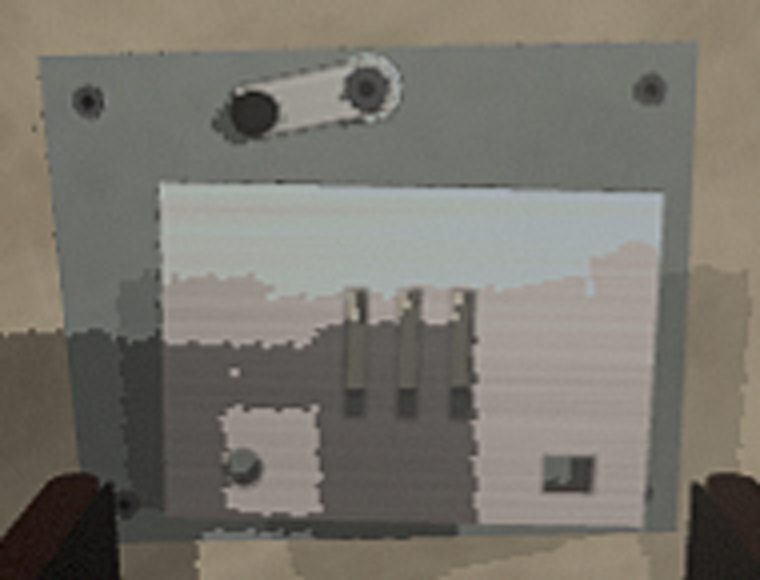

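```bash
cat >> h.py <<'E'
from scipy.optimize import least_squares
def Tj(x,y,yaw,z=0):
    M=np.eye(4);M[:3,:3]=R.from_euler('z',yaw).as_matrix();M[:3,3]=[x,y,z];return M
def ap(M,P): P=np.atleast_2d(np.array(P,float)); return P@M[:3,:3].T+M[:3,3]
def plateT(x,y,yaw,pitch):  # rear bottom edge rests on deck z=18; pitch>0 front up
    Rm=R.from_euler('ZY',[yaw,pitch]).as_matrix()
    # underside z at plate x=+45 is 18
    M=np.eye(4);M[:3,:3]=Rm; M[:3,3]=[x,y,18+45*np.sin(pitch)]; return M
E
python3 - <<'E'
from h import *
np.set_printoptions(precision=2,suppress=True)
T,o=pose()
cr=lambda u,v:np.array([155+(u+.5)/4-.5,100+(v+.5)/4-.5])
J=[([68,85,18],(40,57)),([68,-85,18],(696,42)),([-68,-85,18],(676,530)),([58,0,36],(367,88))]
JP=np.array([j[0] for j in J],float);JU=np.array([cr(*j[1]) for j in J])
f=lambda p:(proj('wrist',ap(Tj(*p[:2],p[2]),JP),T)-JU).ravel()
s=least_squares(f,[532,44,-.2]);print('jig',s.x,s.fun.reshape(-1,2))
PP=np.array([[45,65,8],[45,-65,8],[-45,-65,8],[-45,65,8]],float);PU=np.array([cr(*q) for q in [(160,183),(663,192),(645,527),(163,514)]])
def g(p):
    return (proj('wrist',ap(plateT(*p),PP),T)-PU).ravel()
s2=least_squares(g,[515,38,-.2,.1]);print('plate',s2.x,s2.fun.reshape(-1,2))
M=np.linalg.inv(Tj(*s.x))@plateT(*s2.x);print(M)
print('holes in jig',ap(M,[[-31,44,0],[-31,-44,0]]))
Mj=Tj(*s.x);print('pins world',ap(Mj,[[-31,44,23],[-31,-44,23]]), 'pivot',ap(Mj,[58,0,36]))
p=ray('wrist',cr(253,113),T);w=atz(p,48);print('post',w,'in jig',ap(np.linalg.inv(Mj),w))
print('proj pins', )
for cam in ['scene','side']:
    print(cam,proj(cam,ap(Mj,JP)),)
E
```

```text
jig [531.35  44.66  -0.18] [[-0.84 -0.28]
 [ 0.74 -0.4 ]
 [ 0.39  0.72]
 [-0.24  0.22]]
plate [517.7   38.29  -0.23   0.08] [[-0.34 -0.55]
 [ 0.43  0.04]
 [-0.49 -0.12]
 [ 0.39  0.69]]
[[  1.     0.04   0.08 -12.25]
 [ -0.04   1.    -0.    -8.76]
 [ -0.08   0.     1.    21.43]
 [  0.     0.     0.     1.  ]]
holes in jig [[-41.18  36.57  23.79]
 [-45.08 -51.34  23.79]]
pins world [[508.9   93.58  23.  ]
 [492.84   7.06  23.  ]] pivot [[588.37  34.08  36.  ]]
post [588.68  60.67  48.  ] in jig [[53.45 26.2  48.  ]]
proj pins
scene [[234.21 199.06]
 [288.87 182.05]
 [324.23 204.61]
 [265.35 185.53]]
side [[277.49 209.91]
 [264.74 254.14]
 [195.49 245.28]
 [267.19 222.02]]
```

```bash
cat >> h.py <<'E'
JIG=(531.35,44.66,-0.183)
def goto(jx,jy,tipz,ang=0.0,pr=True):
    """delta in tool axes to put TCP at jig (jx,jy), fingertips at tipz, tool x at jig angle ang"""
    T,o=pose(); w=ap(Tj(*JIG),[jx,jy,0])[0]; w[2]=tipz+14
    d=T[:3,:3].T@(w-T[:3,3]); a=np.arctan2(T[1,0],T[0,0]); roll=-((JIG[2]+ang-a+np.pi)%(2*np.pi)-np.pi)
    print('delta m',np.round(d/1000,4),'roll',round(roll,3)); return d,roll
def where():
    T,o=pose(); w=ap(np.linalg.inv(Tj(*JIG)),T[:3,3])[0]
    print('t',round(o['t'],2),'TCP in jig',np.round(w,1),'tipz',round(w[2]-14,1),'ang',round(np.arctan2(T[1,0],T[0,0])-JIG[2],3),'F',np.round(o['ft_force'],1),'w',round(o['width'],1))
E
python3 - <<'E'
from h import *
where(); goto(-6,-100,60)
E
```

```text
t 3.52 TCP in jig [ -6.2  -7.1 172.9] tipz 158.9 ang -0.022 F [-0.8  0.7  0.8] w 87.7
delta m [0.002  0.0929 0.0989] roll -0.022
```

Emit:
move_arm(deltas=[[255, 0.001, 0.03, 0.0, -0.022], [255, 0.001, 0.06, 0.02, -0.022], [255, 0.002, 0.093, 0.05, -0.022], [255, 0.002, 0.093, 0.08, -0.022], [255, 0.002, 0.093, 0.099, -0.022]])

```text
t: 3.93
ee_pos: [505.7, -54.2, 71.5]
orientation: [3.128, -0.291, -0.0]
ft_force: [-0.6, 0.1, 0.7]
width: 57.9
```

Emit:
move_arm(deltas=[[255, 0, 0, 0, 0], [255, 0, 0, 0, 0], [255, 0, 0, 0, 0]])

```text
t: 4.18
ee_pos: [507.7, -52.1, 74.1]
orientation: [3.128, -0.286, 0.003]
ft_force: [-0.1, 0.4, 0.5]
width: 37.5
```

```bash
python3 - <<'E'
from h import *
where(); snap('wrist','w2.png'); where()
# commanded tracking
yaw=2*np.arctan2(.494,3.101); p=np.array([194.128,-594.07,236.675])
for d,r in [((140,-140,-50),0),((145,-140,0),0),((145,-140,0),0),((80,-80,115),.52),((2,93,99),-.022)]:
    c,s=np.cos(yaw),np.sin(yaw); p+=[c*d[0]+s*d[1],s*d[0]-c*d[1],-d[2]]; yaw-=r
print(p,yaw,pose()[1]['ee_pos'])
E
```

```text
t 4.18 TCP in jig [ -5.7 -99.5  74.1] tipz 60.1 ang 0.001 F [-0.1  0.4  0.5] w 37.5
t 4.23 TCP in jig [ -5.4 -99.3  74.3] tipz 60.3 ang 0.001 F [0.5 0.1 0.5] w 33.7
[506.63619282 -51.82744663  72.675     ] -0.18204794889660206 [507.94973705 -51.95916298  74.30686752]
```

View pics/w2.png

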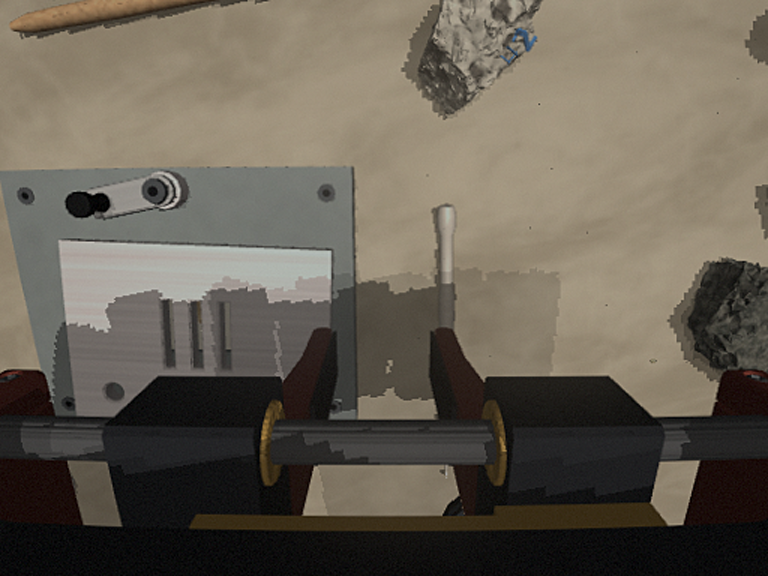

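Emit:
move_arm(deltas=[[255, 0, 0, 0, 0], [255, 0, 0, 0, 0], [255, 0, 0, 0, 0], [255, 0, 0, 0.005, 0], [255, 0, 0, 0.015, 0]])

```text
t: 4.65
ee_pos: [507.7, -51.9, 58.3]
orientation: [3.129, -0.285, 0.004]
ft_force: [0.4, 0.8, 0.2]
width: 1.6
```

Emit:
move_arm(deltas=[[255, 0, 0, 0.01, 0], [255, 0, 0, 0.017, 0], [255, 0, 0, 0.022, 0], [255, 0, 0, 0.022, 0]])

```text
t: 4.98
ee_pos: [505.7, -51.8, 34.0]
orientation: [-3.128, 0.286, 0.004]
ft_force: [-1.0, 0.2, 0.4]
width: 0.2
```

```bash
python3 - <<'E'
from h import *
where(); snap('wrist','w3.png'); im=snap('side','d3.png'); where()
cv2.imwrite('pics/d3c.png',cv2.resize(im[190:290,180:300],None,fx=5,fy=5,interpolation=cv2.INTER_CUBIC))
E
```

```text
t 4.98 TCP in jig [ -7.7 -99.5  34. ] tipz 20.0 ang 0.001 F [-1.   0.2  0.4] w 0.2
t 5.08 TCP in jig [ -7.  -99.5  35.1] tipz 21.1 ang 0.001 F [ 0.5  0.3 -0.2] w 0.4
```

View pics/w3.png

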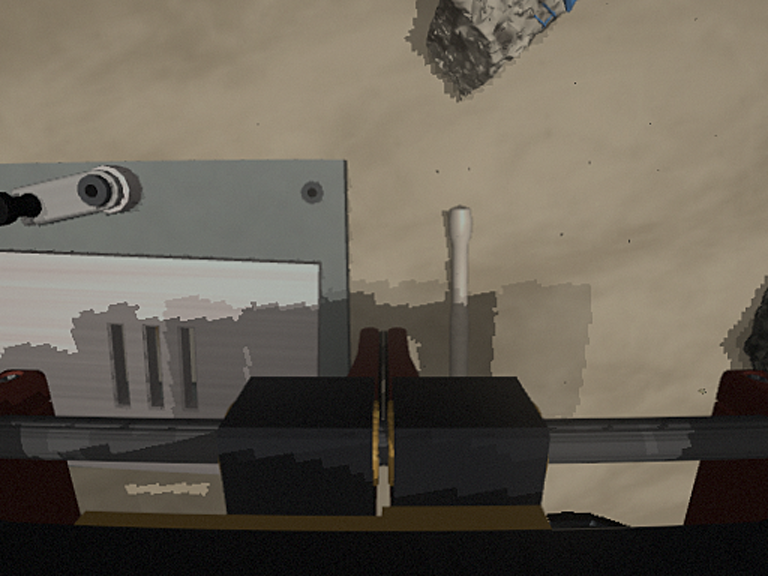

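View pics/d3c.png

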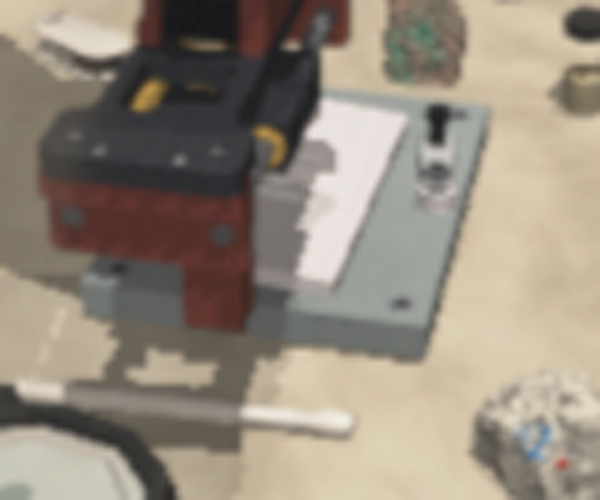

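Emit:
move_arm(deltas=[[255, 0, -0.004, 0, 0], [255, 0, -0.008, 0, 0], [255, 0, -0.011, 0, 0], [255, 0, -0.013, 0, 0], [255, 0, -0.015, 0, 0]])

```text
t: 5.5
ee_pos: [509.7, -36.7, 35.9]
orientation: [-3.129, 0.285, -0.001]
ft_force: [0.7, -0.2, -0.1]
width: 0.4
```

Emit:
move_arm(deltas=[[255, 0, -0.001, 0, 0], [255, 0, -0.002, 0, 0], [255, 0, -0.003, 0, 0], [255, 0, -0.004, 0, 0], [255, 0, -0.004, 0, 0]])

```text
t: 5.92
ee_pos: [510.3, -33.1, 35.7]
orientation: [-3.129, 0.286, -0.0]
ft_force: [0.6, -0.7, 0.7]
width: 0.7
```

```bash
python3 - <<'E'
from h import *
where(); snap('wrist','w4.png');  where()
E
```

```text
t 5.92 TCP in jig [ -6.6 -80.3  35.7] tipz 21.7 ang 0.001 F [ 0.6 -0.7  0.7] w 0.7
t 5.97 TCP in jig [ -6.6 -80.4  35.7] tipz 21.7 ang 0.001 F [-0.3  0.5  0.1] w 0.6
```

View pics/w4.png

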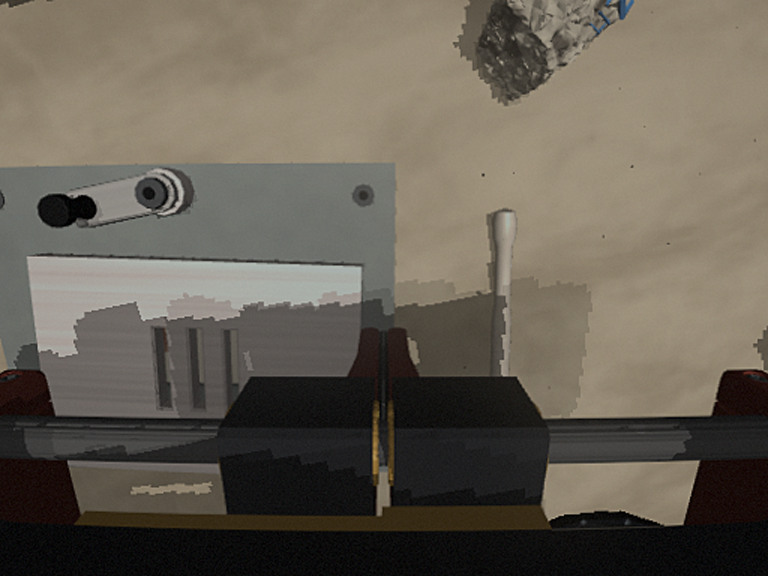

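```bash
cat >> h.py <<'E'
def jpt(u,v,z,T,scale=1.5):
    px=((u+.5)/scale-.5,(v+.5)/scale-.5); w=atz(ray('wrist',px,T),z); return ap(np.linalg.inv(Tj(*JIG)),w)[0]
E
python3 - <<'E'
from h import *
np.set_printoptions(precision=1,suppress=True)
T,o=pose()
for n,p,z in [('jig RR',(395,164),18),('scr',(364,196),18),('pl RL',(28,256),26),('pl RR',(362,265),26),('pivot',(152,192),36),('post',(56,211),48),('fingerL',(360,330),22),('fingerR',(406,330),22)]:
    print(n,jpt(*p,z,T))
E
```

```text
jig RR [ 67.4 -84.9  18. ]
scr [ 55.7 -73.3  18. ]
pl RL [34.7 56.  26. ]
pl RR [ 30.8 -72.6  26. ]
pivot [58.5 -1.9 36. ]
post [53.6 24.2 48. ]
fingerL [  3.3 -71.2  22. ]
fingerR [  3.3 -89.7  22. ]
```

Emit:
move_arm(deltas=[[255, 0, -0.002, 0, 0], [255, 0, -0.004, 0, 0], [255, 0, -0.006, 0, 0], [255, 0, -0.007, 0, 0], [255, 0, -0.007, 0, 0]])

```text
t: 6.38
ee_pos: [511.5, -26.0, 35.7]
orientation: [-3.129, 0.285, 0.0]
ft_force: [-0.3, 0.2, 0.7]
width: -0.1
```

```bash
python3 - <<'E'
from h import *
where(); snap('wrist','w5.png')
E
```

```text
t 6.38 TCP in jig [ -6.7 -73.1  35.7] tipz 21.7 ang 0.001 F [-0.3  0.2  0.7] w -0.1
```

View pics/w5.png

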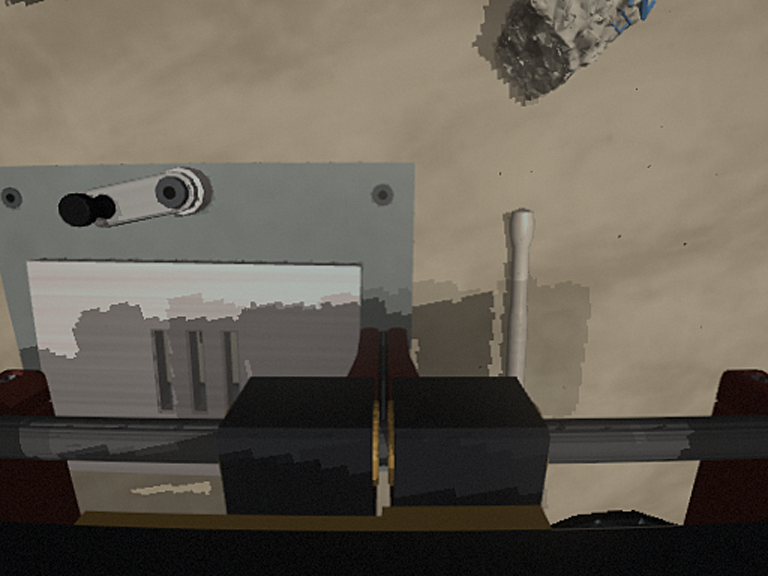

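```bash
python3 - <<'E'
from h import *
np.set_printoptions(precision=1,suppress=True)
T,o=pose()
for n,p,z in [('jig RR',(414,164),18),('pl RL',(28,261),26),('pl RR',(361,265),26),('pivot',(173,192),36),('fingerL',(360,330),22)]:
    print(n,jpt(*p,z,T))
E
```

```text
jig RR [ 67.3 -84.7  18. ]
pl RL [32.6 63.6 26. ]
pl RR [ 30.7 -65.   26. ]
pivot [58.3 -2.  36. ]
fingerL [  3.2 -64.   22. ]
```

Emit:
move_arm(deltas=[[255, 0, 0.006, 0, 0], [255, 0, 0.014, 0, 0], [255, 0, 0.014, -0.02, 0], [0, 0, 0.014, -0.045, 0], [0, 0, 0.01, -0.06, 0]])

```text
t: 6.85
ee_pos: [509.6, -37.3, 97.0]
orientation: [3.128, -0.288, 0.001]
ft_force: [0.6, -0.2, 0.1]
width: 10.8
```

```bash
python3 - <<'E'
from h import *
where(); goto(-86,0,75)
E
```

```text
t 6.85 TCP in jig [ -6.4 -84.6  97. ] tipz 83.0 ang -0.0 F [ 0.6 -0.2  0.1] w 10.8
delta m [-0.0796 -0.0845  0.008 ] roll -0.0
```

Emit:
move_arm(deltas=[[0, -0.02, -0.02, 0, 0], [0, -0.04, -0.04, 0, 0], [0, -0.06, -0.06, 0, 0], [0, -0.075, -0.078, 0, 0], [0, -0.08, -0.084, 0, 0]])

```text
t: 7.27
ee_pos: [444.0, 62.0, 95.6]
orientation: [3.129, -0.284, -0.003]
ft_force: [-0.5, -1.3, 0.1]
width: 43.8
```

Emit:
move_arm(deltas=[[0, 0, 0, 0, 0], [0, 0, 0, 0, 0], [0, 0, 0, 0.0, 0], [0, 0, 0, 0, 0], [0, 0, 0, 0, 0]])

```text
t: 7.68
ee_pos: [446.8, 60.2, 95.6]
orientation: [-3.128, 0.288, -0.001]
ft_force: [-0.1, -0.3, 0.2]
width: 76.6
```

```bash
python3 - <<'E'
from h import *
where(); im=snap('wrist','w6.png'); goto(-86,0,21)
E
```

```text
t 7.68 TCP in jig [-86.   -0.1  95.6] tipz 81.6 ang -0.0 F [-0.1 -0.3  0.2] w 76.6
delta m [ 0.0001 -0.0001  0.0606] roll -0.0
```

View pics/w6.png

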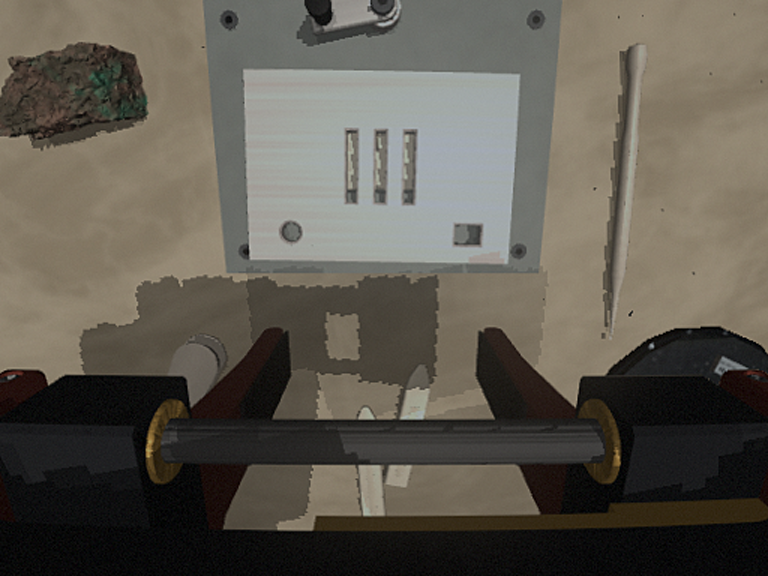

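```bash
cat >> h.py <<'E'
def fitall(Jl,Pl,T,scale=1.5,flat=False,pins=None):
    c=lambda p:np.array([(p[0]+.5)/scale-.5,(p[1]+.5)/scale-.5])
    JP=np.array([j[0] for j in Jl],float);JU=np.array([c(j[1]) for j in Jl])
    s=least_squares(lambda p:(proj('wrist',ap(Tj(p[0],p[1],p[2]),JP),T)-JU).ravel(),JIG)
    PP=np.array([j[0] for j in Pl],float);PU=np.array([c(j[1]) for j in Pl])
    s2=least_squares(lambda p:(proj('wrist',ap(plateT(*p[:3],p[3]),PP),T)-PU).ravel(),[515,38,-.2,.05])
    M=np.linalg.inv(Tj(*s.x))@plateT(*s2.x)
    print('jig',np.round(s.x,3),'res',np.round(s.fun,1).tolist()); print('plate in jig xyz',np.round(M[:3,3],1),'yaw',round(s2.x[2]-s.x[2],3),'pitch',round(s2.x[3],3),'res',np.round(s2.fun,1).tolist())
E
python3 - <<'E'
from h import *
T,o=pose()
S=[([56,73.5,18],(229,20)),([56,-73.5,18],(536,20)),([-56,73.5,18],(246,251)),([-56,-73.5,18],(519,251)),([-68,85,18],(228,271)),([-68,-85,18],(541,272))]
P=[([45,65,8],(244,70)),([45,-65,8],(520,74)),([-45,-65,8],(507,263)),([-45,65,8],(250,261)),([-31,44,8],(291,231)),([-31,-44,8],(467,234))]
fitall(S,P,T)
E
```

```text
jig [ 5.31272e+02  4.42620e+01 -1.83000e-01] res [-0.7, -0.7, 1.4, -0.9, -0.2, 0.3, 1.1, 0.0, -0.9, 1.5, -0.8, 0.6]
plate in jig xyz [-14.4   1.5  20.5] yaw -0.016 pitch 0.056 res [-1.1, -0.6, 0.2, -0.3, 0.1, 0.3, 0.4, -0.8, 0.1, 1.0, 0.3, 0.7]
```

Emit:
move_arm(deltas=[[0, 0, 0, 0.02, 0], [0, 0, 0, 0.04, 0], [0, 0, 0, 0.052, 0], [0, 0, 0, 0.059, 0], [0, 0, 0, 0.059, 0]])

```text
t: 8.15
ee_pos: [445.4, 60.6, 35.5]
orientation: [3.128, -0.286, -0.004]
ft_force: [-0.8, -0.4, -0.4]
width: 87.5
```

Emit:
move_arm(deltas=[[0, 0.004, 0, 0, 0], [0, 0.008, 0, 0, 0], [0, 0.012, 0, 0, 0], [0, 0.015, 0, 0, 0], [0, 0.018, 0, 0, 0]])

```text
t: 8.57
ee_pos: [464.4, 57.6, 37.2]
orientation: [-3.128, 0.286, -0.001]
ft_force: [-2.3, -0.7, 1.1]
width: 87.8
```

```bash
python3 - <<'E'
from h import *
where(); im=snap('wrist','w7.png')
E
```

```text
t 8.57 TCP in jig [-68.2   0.6  37.2] tipz 23.2 ang 0.001 F [-2.3 -0.7  1.1] w 87.8
```

View pics/w7.png

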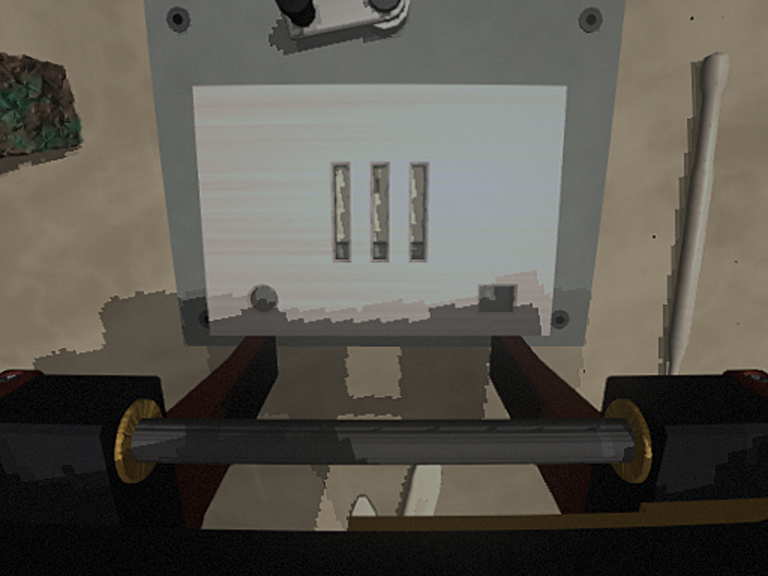

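Emit:
move_arm(deltas=[[0, 0.002, 0, 0, 0], [0, 0.004, 0, 0, 0], [0, 0.006, 0, 0, 0], [0, 0.008, 0, 0, 0], [0, 0.009, 0, 0, 0]])

```text
t: 9.03
ee_pos: [473.1, 56.0, 36.6]
orientation: [-3.129, 0.286, -0.0]
ft_force: [-0.6, 0.1, -0.9]
width: 87.9
```

```bash
python3 - <<'E'
from h import *
where(); im=snap('wrist','w8.png')
E
```

```text
t 9.03 TCP in jig [-59.4   0.6  36.6] tipz 22.6 ang 0.001 F [-0.6  0.1 -0.9] w 87.9
```

View pics/w8.png

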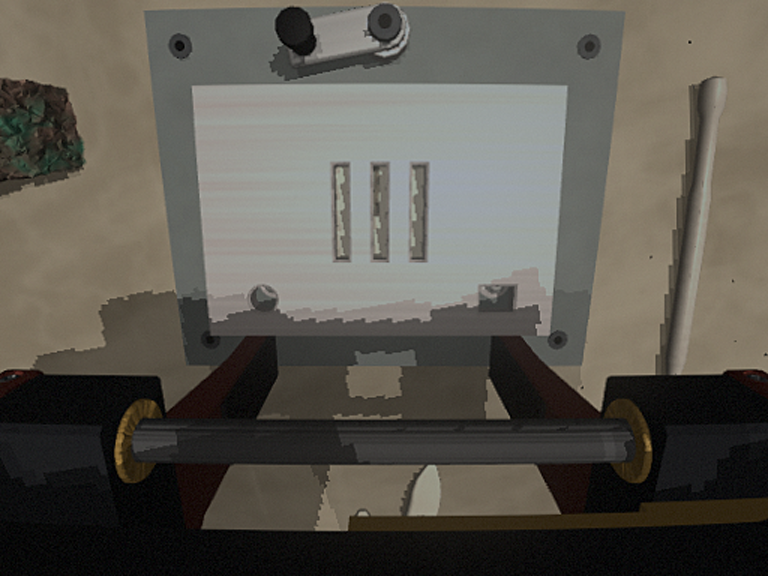

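```bash
python3 - <<'E'
from h import *
im=get_image('wrist')
a=cv2.resize(im[180:225,150:205],None,fx=7,fy=7,interpolation=cv2.INTER_CUBIC);b=cv2.resize(im[180:225,305:360],None,fx=7,fy=7,interpolation=cv2.INTER_CUBIC)
cv2.imwrite('pics/w8c.png',np.hstack([a,b]))
T,o=pose()
S=[([56,73.5,18],(180,46)),([56,-73.5,18],(588,46)),([-56,73.5,18],(210,340)),([-56,-73.5,18],(558,340)),([-68,85,18],(188,365)),([-68,-85,18],(582,365)),([68,85,18],(148,12)),([68,-85,18],(624,12))]
P=[([45,65,8],(192,85)),([45,-65,8],(568,86)),([-45,-65,8],(551,336)),([-45,65,8],(208,334)),([-31,44,8],(264,298)),([-31,-44,8],(497,298))]
fitall(S,P,T)
E
```

```text
jig [ 5.3113e+02  4.4507e+01 -1.8300e-01] res [-1.1, 0.3, 2.3, 0.5, -0.4, 0.4, 1.2, 0.4, -1.3, 1.1, 0.7, 1.0, -3.2, -1.0, 1.8, -0.7]
plate in jig xyz [-3.6  1.8 21. ] yaw -0.003 pitch 0.067 res [-0.4, -1.0, 0.8, -0.8, -0.8, -0.3, 1.2, 0.5, -1.1, 0.8, 0.3, 1.2]
```

View pics/w8c.png

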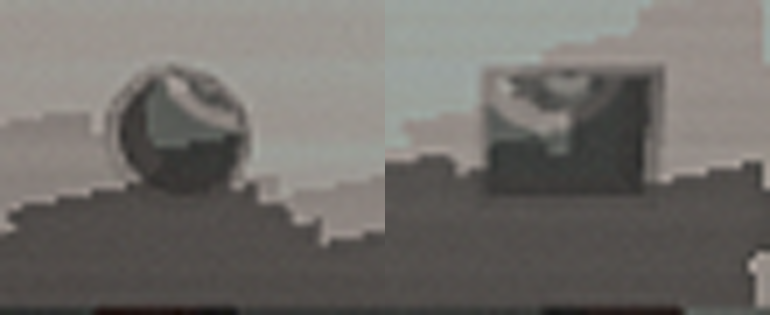

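Emit:
move_arm(deltas=[[0, 0.001, 0, 0, 0], [0, 0.002, 0, 0, 0], [0, 0.003, 0, 0, 0], [0, 0.0035, 0, 0, 0], [0, 0.0035, 0, 0, 0]])

```text
t: 9.55
ee_pos: [476.3, 55.4, 36.7]
orientation: [-3.129, 0.286, -0.0]
ft_force: [-0.1, -0.2, -0.0]
width: 87.8
```

```bash
python3 - <<'E'
from h import *
where(); im=snap('wrist','w9.png')
a=cv2.resize(im[180:225,150:205],None,fx=7,fy=7,interpolation=cv2.INTER_CUBIC);b=cv2.resize(im[180:225,305:360],None,fx=7,fy=7,interpolation=cv2.INTER_CUBIC)
cv2.imwrite('pics/w9c.png',np.hstack([a,b]))
E
```

```text
t 9.55 TCP in jig [-56.1   0.6  36.7] tipz 22.7 ang 0.001 F [-0.1 -0.2 -0. ] w 87.8
```

View pics/w9.png

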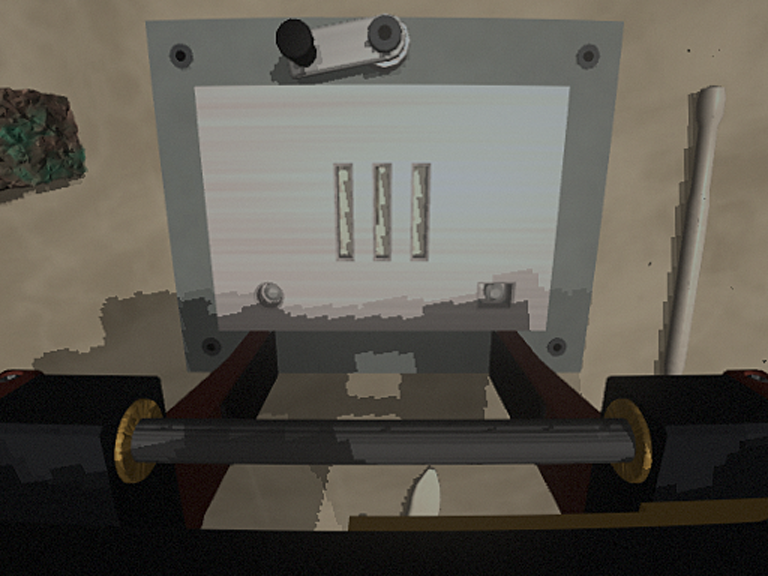

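View pics/w9c.png

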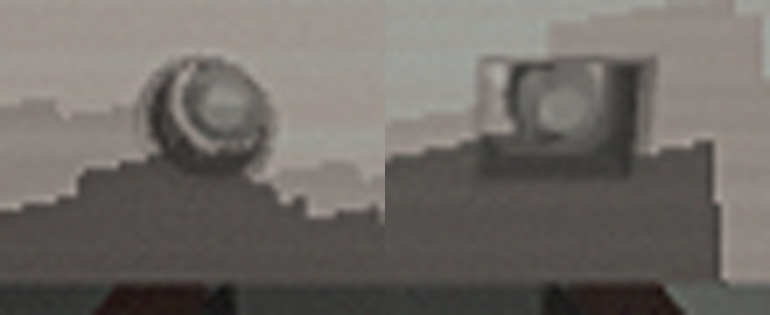

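```bash
python3 - <<'E'
from h import *
T,o=pose()
S=[([56,73.5,18],(180,56)),([56,-73.5,18],(588,57)),([-56,73.5,18],(211,347)),([-56,-73.5,18],(557,347)),([-68,85,18],(189,372)),([-68,-85,18],(582,373)),([68,85,18],(147,22)),([68,-85,18],(624,22))]
P=[([45,65,8],(194,86)),([45,-65,8],(570,87)),([-45,-65,8],(546,330)),([-45,65,8],(218,330)),([-31,44,8],(270,294)),([-31,-44,8],(496,294))]
fitall(S,P,T)
im=get_image('side');cv2.imwrite('pics/d9c.png',cv2.resize(im[190:290,180:300],None,fx=6,fy=6,interpolation=cv2.INTER_CUBIC))
im=get_image('scene');cv2.imwrite('pics/s9c.png',cv2.resize(im[175:245,225:335],None,fx=7,fy=7,interpolation=cv2.INTER_CUBIC))
E
```

```text
jig [ 5.31036e+02  4.44950e+01 -1.83000e-01] res [-0.5, 0.3, 1.7, -0.1, -0.5, 0.6, 1.2, 0.6, -1.3, 1.1, -0.1, 0.3, -1.9, -0.8, 1.1, -0.5]
plate in jig xyz [-0.   1.  17.4] yaw -0.0 pitch -0.014 res [-0.3, -0.6, 0.8, -1.1, -0.6, -0.3, 1.0, -0.3, -0.6, 1.4, -0.3, 1.4]
```

View pics/d9c.png

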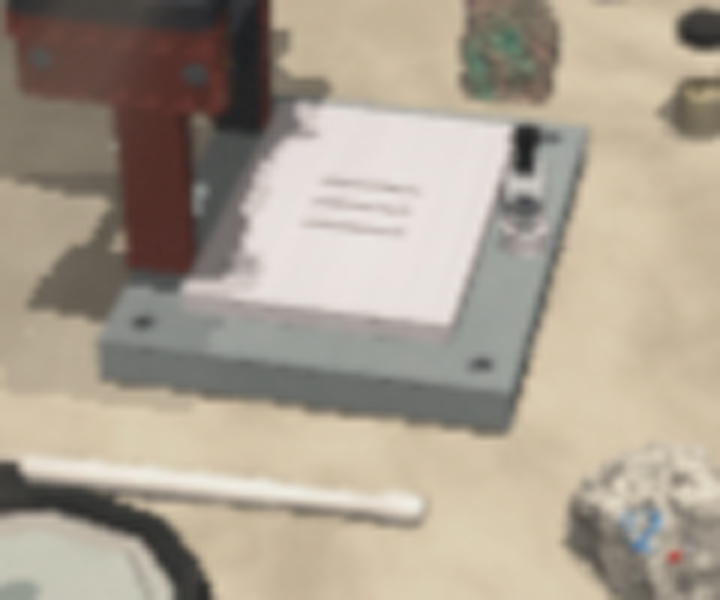

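View pics/s9c.png

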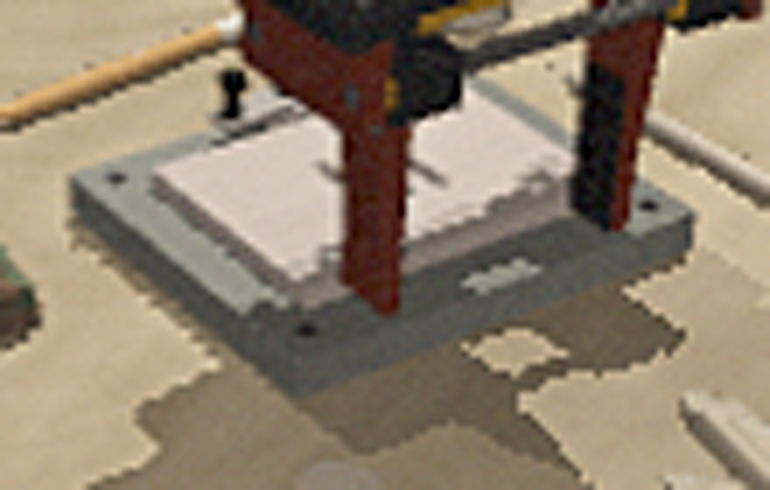

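Emit:
move_arm(deltas=[[0, -0.006, 0, 0, 0], [0, -0.014, 0, 0, 0], [0, -0.014, 0, -0.015, 0], [0, -0.014, 0, -0.04, 0], [255, -0.014, 0, -0.06, 0]])

```text
t: 10.12
ee_pos: [460.9, 58.1, 97.1]
orientation: [3.128, -0.285, -0.003]
ft_force: [0.7, -0.2, -0.2]
width: 84.3
```

```bash
sed -i 's/^JIG=.*/JIG=(531.1,44.5,-0.183)/' h.py; python3 - <<'E'
from h import *
where(); im=snap('wrist','w10.png'); goto(86,27,75)
E
```

```text
t 10.12 TCP in jig [-71.5   0.6  97.1] tipz 83.1 ang 0.001 F [ 0.7 -0.2 -0.2] w 84.3
delta m [ 0.1553 -0.0256  0.0118] roll 0.001
```

View pics/w10.png

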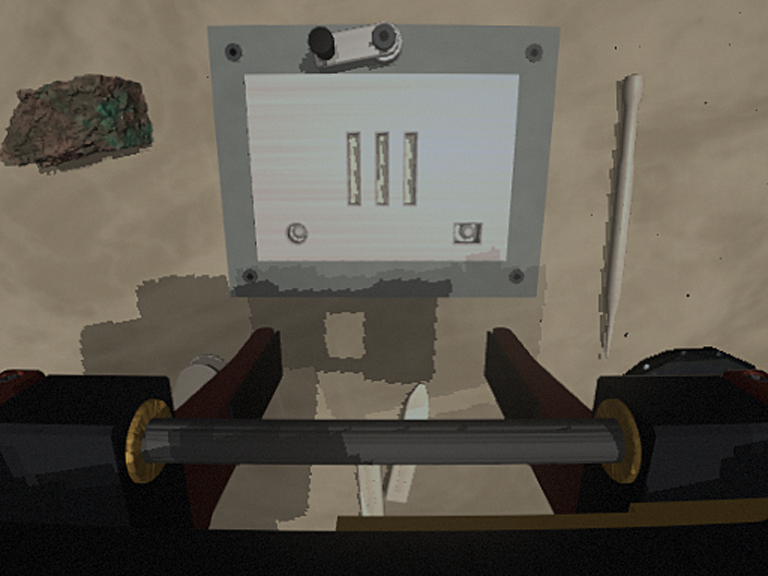

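```bash
python3 - <<'E'
from h import *
np.set_printoptions(precision=1,suppress=True)
T,o=pose()
print('post',jpt(321,42,48,T),'pivot',jpt(384,36,36,T), 'screwL',jpt(233,52,18,T),'screwR',jpt(534,52,18,T))
rays=[ray('wrist',((321.5)/1.5-.5,(42.5)/1.5-.5),T)]
im=get_image('side');cv2.imwrite('pics/d10c.png',cv2.resize(im[195:245,240:300],None,fx=10,fy=10,interpolation=cv2.INTER_CUBIC))
E
```

```text
post [55.7 27.4 48. ] pivot [61.3  0.7 36. ] screwL [59.7 74.9 18. ] screwR [ 59.7 -73.2  18. ]
```

View pics/d10c.png

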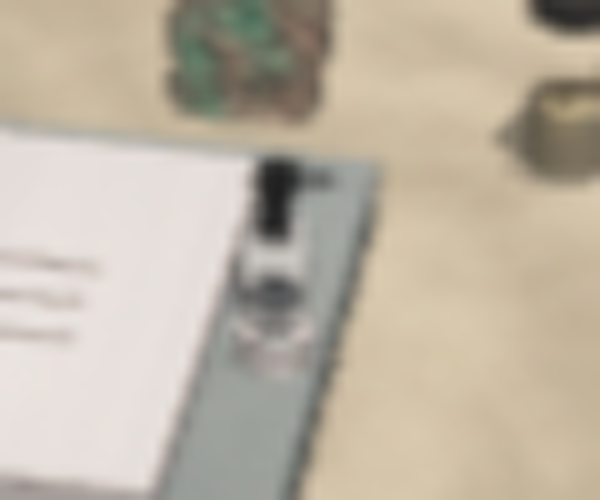

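Emit:
move_arm(deltas=[[255, 0.03, -0.005, 0, 0], [255, 0.06, -0.01, 0, 0], [255, 0.09, -0.016, 0, 0], [255, 0.12, -0.022, 0, 0], [255, 0.155, -0.026, 0.004, 0]])

```text
t: 10.63
ee_pos: [619.6, 55.8, 91.9]
orientation: [3.129, -0.285, -0.002]
ft_force: [-0.1, 0.0, 0.5]
width: 43.3
```

Emit:
move_arm(deltas=[[255, 0, 0, 0, 0], [255, 0, 0, 0, 0], [255, 0, 0, 0, 0], [255, 0, 0, 0, 0], [255, 0, 0, 0.005, 0]])

```text
t: 11.05
ee_pos: [618.6, 55.6, 88.1]
orientation: [-3.129, 0.285, -0.0]
ft_force: [0.8, -1.2, -0.1]
width: 10.1
```

Emit:
move_arm(deltas=[[255, 0, 0, 0, 0], [255, 0, 0, 0.01, 0], [255, 0, 0, 0.02, 0], [255, 0, 0, 0.03, 0], [255, 0, 0, 0.034, 0]])

```text
t: 11.47
ee_pos: [618.3, 55.4, 51.4]
orientation: [3.128, -0.286, -0.004]
ft_force: [-0.6, -0.7, 0.1]
width: 0.8
```

```bash
python3 - <<'E'
from h import *
where(); im=snap('wrist','w11.png')
im=get_image('side');cv2.imwrite('pics/d11c.png',cv2.resize(im[170:270,220:340],None,fx=6,fy=6,interpolation=cv2.INTER_CUBIC))
where()
E
```

```text
t 11.47 TCP in jig [83.7 26.6 51.4] tipz 37.4 ang 0.001 F [-0.6 -0.7  0.1] w 0.8
t 11.57 TCP in jig [84.  26.6 52.1] tipz 38.1 ang 0.001 F [-0.3 -0.4 -0.1] w 0.7
```

View pics/w11.png

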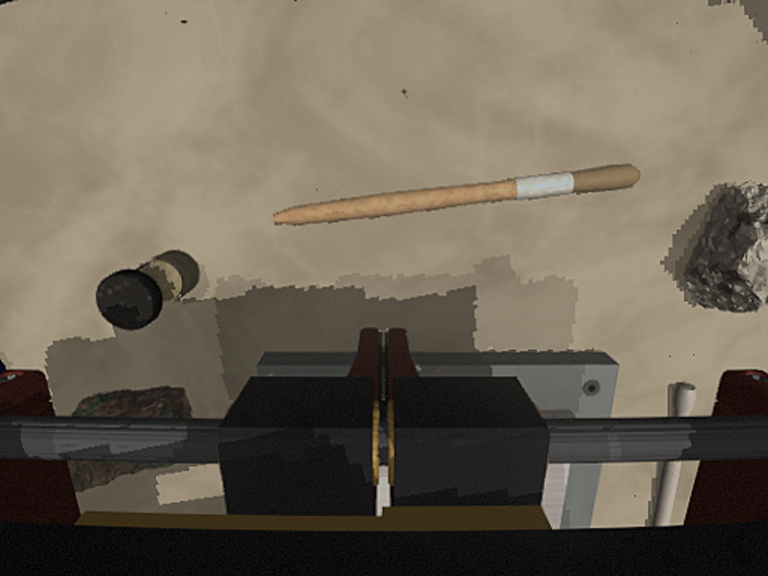

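View pics/d11c.png

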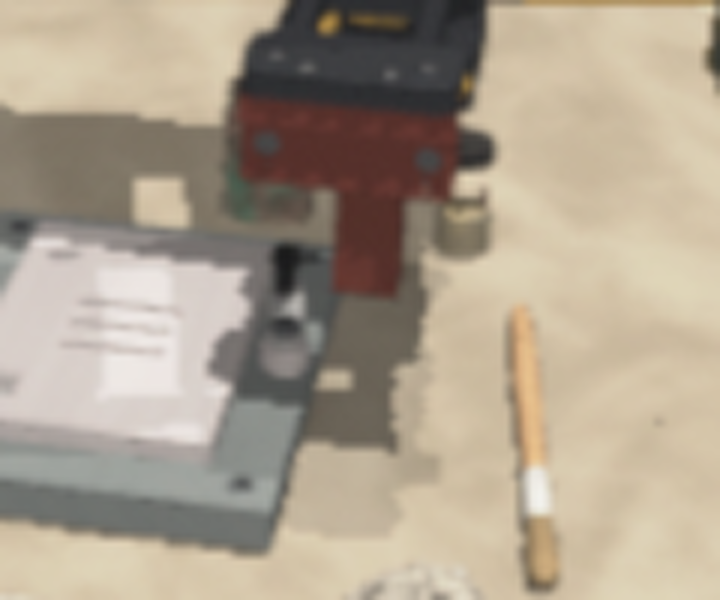

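Emit:
move_arm(deltas=[[255, -0.005, -0.001, 0, 0], [255, -0.01, -0.002, 0, 0], [255, -0.016, -0.003, 0, 0], [255, -0.02, -0.004, 0, 0], [255, -0.025, -0.0045, 0, 0]])

```text
t: 11.98
ee_pos: [596.3, 64.4, 54.4]
orientation: [3.129, -0.285, 0.004]
ft_force: [3.3, -4.3, -0.1]
width: 0.9
```

```bash
python3 - <<'E'
from h import *
im=get_image('side');cv2.imwrite('pics/d12c.png',cv2.resize(im[170:270,220:340],None,fx=6,fy=6,interpolation=cv2.INTER_CUBIC))
where()
E
```

```text
t 12.03 TCP in jig [59.4 31.4 54.2] tipz 40.2 ang 0.001 F [ 2.1 -2.5  1.3] w 0.8
```

View pics/d12c.png

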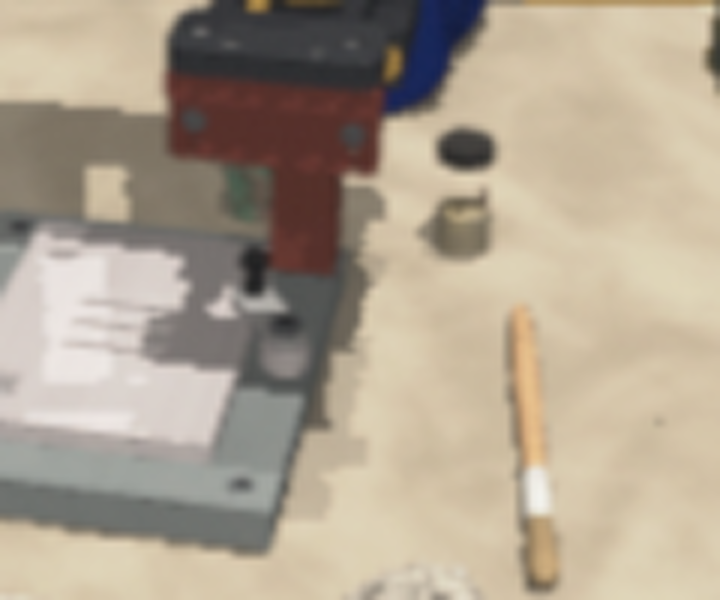

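Emit:
move_arm(deltas=[[255, -0.005, 0.0005, 0, 0], [255, -0.01, 0.0015, 0, 0], [255, -0.014, 0.003, 0, 0], [255, -0.018, 0.005, 0, 0], [255, -0.022, 0.008, 0, 0]])

```text
t: 12.45
ee_pos: [571.9, 60.8, 53.6]
orientation: [-3.128, 0.286, 0.001]
ft_force: [1.2, 1.9, 0.3]
width: 0.5
```

```bash
python3 - <<'E'
from h import *
im=get_image('side');cv2.imwrite('pics/d13c.png',cv2.resize(im[170:270,220:340],None,fx=6,fy=6,interpolation=cv2.INTER_CUBIC))
where()
E
```

```text
t 12.5 TCP in jig [36.3 22.7 53.4] tipz 39.4 ang 0.001 F [0.  0.7 0.8] w 0.4
```

View pics/d13c.png

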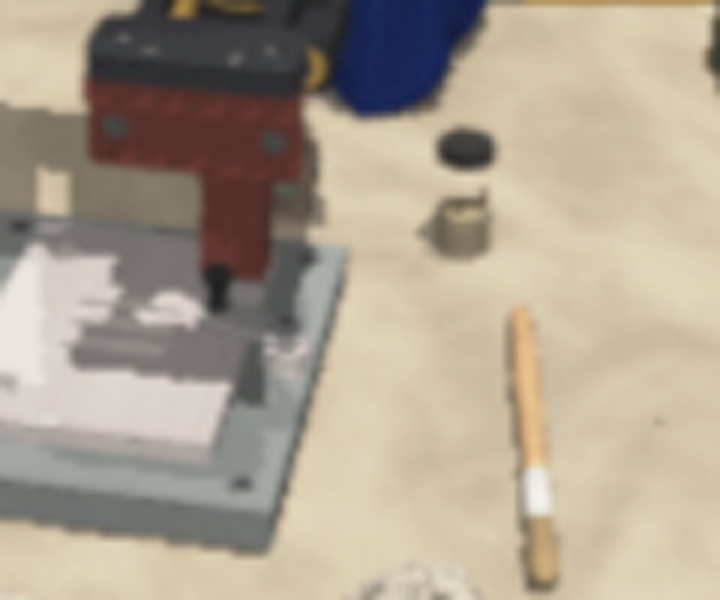

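Emit:
move_arm(deltas=[[255, -0.002, 0.002, 0, 0], [255, -0.004, 0.004, 0, 0], [255, -0.005, 0.0055, 0, 0], [255, -0.005, 0.007, 0, 0], [255, -0.005, 0.007, 0, 0]])

```text
t: 12.92
ee_pos: [565.9, 54.3, 53.5]
orientation: [3.128, -0.286, -0.002]
ft_force: [-0.3, 1.9, 0.7]
width: 0.4
```

```bash
python3 - <<'E'
from h import *
im=get_image('side');cv2.imwrite('pics/d14c.png',cv2.resize(im[170:270,220:340],None,fx=6,fy=6,interpolation=cv2.INTER_CUBIC))
where()
E
```

```text
t 12.97 TCP in jig [32.6 16.  53.5] tipz 39.5 ang 0.001 F [ 0.2 -0.4 -0.2] w 0.4
```

View pics/d14c.png

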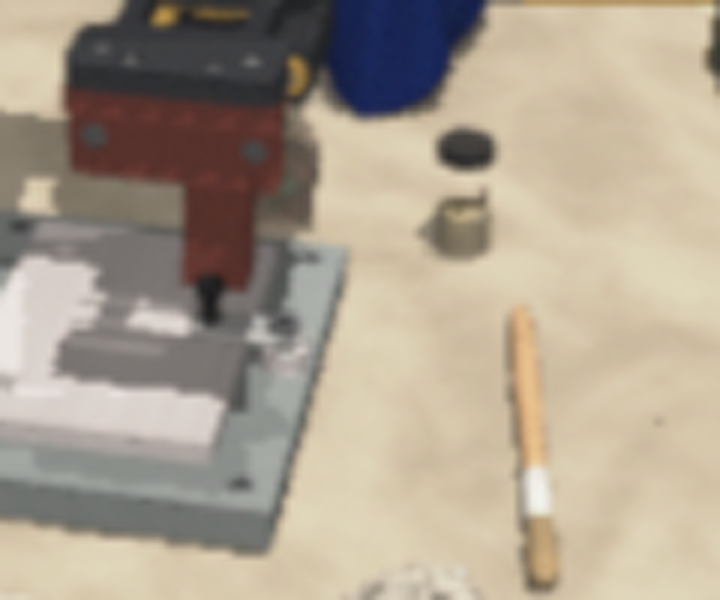

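Emit:
move_arm(deltas=[[255, 0, 0.001, 0, 0], [255, 0, 0.001, 0, 0]])

```text
t: 13.13
ee_pos: [566.0, 53.5, 53.6]
orientation: [3.129, -0.286, -0.001]
ft_force: [-1.4, 0.7, -0.8]
width: 0.4
```

Emit:
move_arm(deltas=[[255, 0, 0.001, 0, 0], [255, 0, 0.001, 0, 0]])

```text
t: 13.3
ee_pos: [565.9, 52.9, 53.6]
orientation: [-3.128, 0.286, 0.001]
ft_force: [-1.4, 5.5, 0.3]
width: 0.5
```

```bash
python3 - <<'E'
from h import *
where()
im=get_image('side');cv2.imwrite('pics/d15c.png',cv2.resize(im[195:255,220:300],None,fx=9,fy=9,interpolation=cv2.INTER_CUBIC))
where()
E
```

```text
t 13.3 TCP in jig [32.7 14.6 53.6] tipz 39.6 ang 0.001 F [-1.4  5.5  0.3] w 0.5
t 13.35 TCP in jig [32.7 14.6 53.6] tipz 39.6 ang 0.001 F [-1.9  4.5 -0.2] w 0.5
```

View pics/d15c.png

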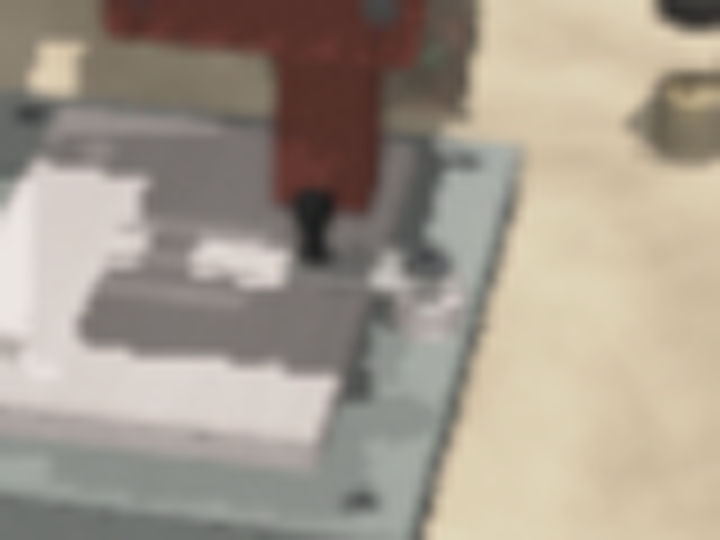

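Emit:
move_arm(deltas=[[255, 0, -0.004, 0, 0], [255, 0, -0.012, 0, 0], [255, 0, -0.015, -0.02, 0], [255, 0, -0.015, -0.05, 0], [255, -0.02, -0.01, -0.075, 0]])

```text
t: 13.77
ee_pos: [551.9, 66.8, 130.2]
orientation: [-3.128, 0.285, -0.007]
ft_force: [0.7, -0.0, 1.7]
width: 0.5
```

Emit:
move_arm(deltas=[[255, -0.03, 0.01, -0.01, 0], [255, -0.065, 0.02, -0.01, 0], [255, -0.1, 0.02, -0.01, 0], [255, -0.11, 0.02, -0.01, 0]])

```text
t: 14.1
ee_pos: [431.3, 66.3, 138.5]
orientation: [3.128, -0.285, -0.006]
ft_force: [-0.5, -0.4, -0.2]
width: 0.3
```

```bash
python3 - <<'E'
from h import *
where(); im=snap('wrist','w16.png'); where()
cv2.imwrite('pics/w16c.png',cv2.resize(im[0:190,130:400],None,fx=2.9,fy=2.9,interpolation=cv2.INTER_CUBIC))
for nm in ['ore','scriber','brush','loupe','vial','marble']:
    r=place_of('side',nm) if nm!='x' else 0; print(nm,[(np.round(x['location'],1),round(x['conf'],2)) for x in r[:2]])
E
```

```text
t 14.1 TCP in jig [-102.1    3.3  138.5] tipz 124.5 ang 0.001 F [-0.5 -0.4 -0.2] w 0.3
t 14.15 TCP in jig [-101.6    3.7  138.5] tipz 124.5 ang 0.002 F [-1.9 -0.2 -0.6] w 0.3
ore [(array([583.6, 196.6,   1.1]), 0.56)]
scriber [(array([475.8, -79.4,   4.3]), 0.78)]
brush [(array([671.2,   8.7,   1.2]), 0.79)]
loupe [(array([492.1,   9.1,  18.4]), 0.52), (array([418. , 183.3,   1.7]), 0.44)]
vial [(array([661.8, 147.9,   2.7]), 0.63)]
marble [(array([ 625.1, -113. ,   -0.9]), 0.62)]
```

View pics/w16.png

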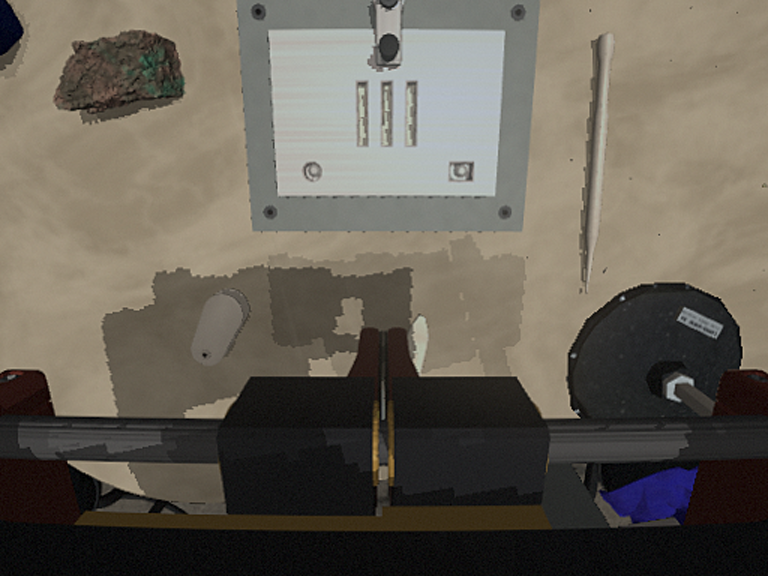

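```bash
python3 - <<'E'
from h import *
T,o=pose()
S=[([56,73.5,18],(258,12)),([56,-73.5,18],(517,12)),([-56,73.5,18],(270,212)),([-56,-73.5,18],(505,212)),([-68,85,18],(253,231)),([-68,-85,18],(523,231))]
P=[([45,65,8],(268,29)),([45,-65,8],(505,30)),([-45,-65,8],(496,196)),([-45,65,8],(277,195)),([-31,44,8],(313,171)),([-31,-44,8],(460,171))]
fitall(S,P,T)
a=jpt(388,48,48,T);b=jpt(387,3,36,T);d=a-b;print(a,b,'clip angle',np.arctan2(-d[0],d[1]))
print(close_job())
E
```

```text
jig [ 5.39181e+02  4.46800e+01 -1.82000e-01] res [-0.5, 0.1, 0.9, -0.0, -0.4, 0.0, 0.5, -0.2, -0.3, 0.3, -0.3, -0.0]
plate in jig xyz [-0.5  0.8 18. ] yaw -0.003 pitch -0.001 res [0.4, 0.2, 0.0, -0.1, -0.6, -0.3, 0.3, 0.1, -0.9, -0.1, 0.8, 0.1]
[37.00207905  1.96285616 48.        ] [61.78403779  2.3923477  36.        ] clip angle 1.5881254068152157
the job is handed in; nothing more can be done
None
```

The guide plate is seated over both pins and lies flat on the jig, the clip is locked over its rear edge, and the job is handed in. No verdict came back.

**What I did:**
- I pushed the plate about 8 mm to the left with the closed fingertips.
- I then opened the jaws and pushed the front edge squarely with both fingertips, about 13 mm to the rear, until it dropped onto the pins.
- Last, I pushed the clip post round in an arc until the wrist force held at about 5 N, well above the clip's own friction. I took that as the end stop, backed off and raised the arm clear.

**Last checks, from the wrist camera:**

| Check | Measured | Allowed |
|---|---|---|
| Plate offset from the jig, x | -0.5 mm | ±3 mm |
| Plate offset from the jig, y | +0.8 mm | ±3 mm |
| Plate height | 18.0 mm | below 19.5 mm |
| Plate turn | -0.003 rad | below 0.06 rad |
| Plate pitch | -0.001 rad | below 0.025 rad |
| Clip angle | about 1.57 rad (1.588 as measured, past the stop by camera error) | at least 1.4 rad |

- **Things round the jig:** all six were found within about 4 mm of where they started, which is as close as the networks can measure.
- **Gripper:** it stood clear, with the wrist force at noise level.

**Disagreements:**
- **Jig position:** in the last picture it came out about 8 mm further from the robot than before, probably because the arm was still settling when the pose was read. The plate figures are relative to the jig in the same picture, so this does not affect them.
- **Plate y offset:** after the sideways push two readings differed by about 2 mm. The later readings settled at about +1 mm.
- **Parked clip:** it measured about 0.2 rad at the start, not 0.

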